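# Pump up the tray clamp

### The arm

A 7-joint arm with a two-finger parallel gripper is mounted at the origin on the work surface. World frame = base frame: x ahead of the robot, y to its left, z up, the work surface at z = 0. Lengths are in m, angles in rad, forces in N, time in s.
With the tool pointing down it reaches from about 0.425 to 0.925 m from the base axis. Payload 6.8 kg.
Tool frame: the origin (TCP) lies between the finger pads; the fingertips stand 11 mm ahead of it and the grasp point (between the pads) lies 8 mm behind it; z points along the fingers, y is the line along which they close (so a half turn about z gives the same grasp; the last joint's range is limited). The gripper opens to 85 mm and grips with 20 to 120 N. Pads are 22 mm wide; open, the fingers measure 114 mm over their backs; the gripper's body (76 mm by 85 mm) begins 54 mm behind the grasp point. The pads swing forward as they close: fully open they stand 13 mm farther back than shut.
Start: joints at [1, 0.477, 0.022, 1.555, -0.011, 1.109, -0.083], TCP at [0.301, -0.604, 0.217] pointing down, gripper open.
Joint ranges: [-2.96, 2.96], [-0.34, 2.1], [-1.41, 1.46], [0.24, 2.44], [-1.37, 4.51], [0.17, 1.92], [-2.96, 2.96]. Speed limits (rad/s): [2.39, 2.39, 3.14, 3.14, 3.14, 3.14, 3.14].

### API

Orientations are given as a rotation vector (axis times angle).
In Python, from bench import r gives the robot as it stands.
- The arm moves only by the tool send_rows, never from a script. Its argument "deltas" is a list of rows, each an object of numbers: "dx", "dy", "dz": the shift along the world's x, y, z in mm; "rx", "ry", "rz": the turn, a rotation vector about the world's x, y, z in degrees. A call has 1 to 5 rows; each row is the pose to reach, as a shift and turn from the pose commanded when the call began; what a row does not reach only later rows make up. A row lasts 1/12 s, in which the tool goes at most 41.7 mm and 7.16 degrees, less where a joint would pass 70% of its speed; a pose out of reach is approached as far as the arm can. A call with a gripper value outside its range is refused whole. "jaw" is the finger opening in mm, from 0 to 85.4, set as the call begins (left out, the last holds). The fingers move at their own pace and stop on an object; "newtons" is the grip in N (left out, the last holds). Time passes only in rows, so rows that repeat a pose let the fingers close. It gives the time, the measured TCP pose, the force, the opening and the grip force at its end, in the units of the state.
- r.get_obs(): the state, without advancing time (a new reading comes with each control period).
- r.grab_frame(name): name is "scene" or "top"; returns a dict with "frame" (420x560x3 uint8, blue, green, red), "z_map" (420x560 float32, m along the optical axis (not along the pixel's ray), 0 where there is no reading), "vertical_fov" (degrees; the focal length in pixels is half the picture's height over the tangent of half this angle, whatever the lens; pixels are square), "cx", "cy" (the principal point, pixels), "distortion" ([k1, k2, p1, p2, k3] as OpenCV has them; the pictures are not rectified), "xyz" and "orientation" of the camera in the world. Camera axes: x right, y down, z forward; pixel columns grow to the right and rows downward; lengths in m; the calibration is good to about 2 mm. A picture is of the moment at which its call begins.
- r.hand_in(): hands the job in; it is judged then, once.
The state is a dict: "clock": time; "joints": joint angles; "qvel": joint speeds; "tau": joint torques, N m; "tcp_pos": TCP position; "orientation": TCP orientation; "contact_force": force on the tool from outside, world axes, zero at the start; "moment": the same for the moment, N m; "grip_width": finger opening in m; "gripper_force": force on a finger pad.
Only numpy, scipy, OpenCV 4.12 (cv2) and the standard library are available. Lean on these libraries where they do the work, as an engineer would, in place of code of your own. Each camera call takes 0.05 s, during which the arm holds its last target. There are 200 camera calls.

### The job

The tray clamp on this metal-chasing bench has lost pressure. With the fingertips, push the black plunger of the blue hand pump all the way down and let it come all the way up again, stroke after stroke, until the red indicator pin has popped fully out and its green band shows; then leave the plunger up and move away. Do not touch the pin itself, and leave the bowl, the punch block and the hammer where they are.

Things in the scene. Friction and masses are not known exactly. Their poses are not given: they have to be found in the camera images.
- pump: Blue hand pump bolted to the bench: dark steel base plate 220 x 120 x 10 mm, origin at the centre of its underside. At its local x = -50 mm stands the round blue barrel (68 mm across, steel neck up to 91 mm high) with the plunger; at its local x = +50 mm the blue gauge block (56 x 64 mm, steel collar up to 83 mm high) with the indicator pin. Position and yaw vary.
- plunger_down (a joint): Plunger travel in m: 0 up, 0.024 fully down.
- pin_out (a joint): How far the pin is out in m: it starts somewhere between 0 and 0.014 and is fully out at about 0.040, when a green band some 7 mm high shows at its foot. A ratchet lifts it by 8 mm per full stroke (the first stroke may give anything from 2 to 12 mm), during the last two thirds of the way down, and it stays where it is while the plunger comes up. The plunger must come all the way up before the next stroke. Once the pin is fully out further strokes do nothing.
- bowl: Loose copper bowl, 84 mm across, 40 mm high, beside the pump; origin at the centre of its underside. Not to be moved.
- punch_block: Loose dark wooden block 70 x 70 x 45 mm with five steel and brass punches standing in it, 97 mm high in all, beside the pump; origin at the centre of its underside. Not to be moved.
- hammer: Loose chasing hammer, 250 mm long, lying on the bench to the right of the pump. Not to be moved.
- tray_clamp: Round clamp with the embossed metal tray, 310 mm across, 62 mm high, fixed to the bench to the left of the pump; origin at the centre of its underside.
- pin: The red indicator pin (13 mm across); origin at the centre of its tip. It stands in the steel collar of the gauge block, 100 mm from the plunger's axis along the pump's local +x. Its tip is 86 mm above the bench when fully in and about 126 mm when fully out. Not to be touched.
- plunger: The plunger; origin at the centre of the top of its black domed palm button (46 mm across the rim, 17 mm thick, flattish top 28 mm across), 135 mm above the bench when up. It goes straight down 24 mm to its stop, sprung upward: about 4 N to start, about 9 N near the bottom, up to 2 N more while it drives the pin; it comes back up by itself when the finger follows it up or leaves it.

How it is judged:
On the way, in this order (a step that is already met when the one before it is completed fails the run):
1. the pin has begun to climb (more than 18 mm out) (value of joint pin_out above 0.018 m), for 0.1 s.
2. the pin is more than 28 mm out (value of joint pin_out above 0.028 m), for 0.1 s.
3. the pin is fully out (more than 37 mm) (value of joint pin_out above 0.037 m), for 0.1 s.
At the end, for the whole second after the job is handed in: The pin is more than 37 mm out, the plunger is back up (within 3 mm), and the bowl, punch block and hammer are within 20 mm of where they stood (value of joint pin_out above 0.037 m and value of joint plunger_down below 0.003 m and distance of each of bowl, punch_block, hammer from where it was at the start of the episode below 0.02 m); the robot touches nothing.
It fails at once if the plunger is pushed with the arm or the gripper's body instead of the fingers (more than 5 N) (contact force between the arm and plunger above 5 N).
It fails at once if the robot touches the indicator pin (more than 1 N) (contact force between any of the arm, the fingers and pin above 1 N).
It fails at once if the bowl, punch block or hammer is moved more than 20 mm or lifted (distance of any of bowl, punch_block, hammer from where it was at the start of the episode above 0.02 m).
It fails at once if the bowl or punch block is tipped (angle between any of bowl, punch_block's own z axis and vertical above 0.35 rad).
It also fails if it takes over 54 s, if anything falls off the work surface, if the arm or the gripper's body presses on something with over 40 N, if the wrist force passes 120 N, or if a joint passes its speed limit or range.

## Working session

There is one attempt and no reset: what is moved stays moved. The work goes in short steps, Python scripts to look and compute and a tool call to move; the robot and the scene stay as the last step left them, time stands still between calls to the robot, and variables do not carry over. Pictures are saved under pics/ and viewed, at most 10 in all, crops included, and the job is handed in when it is done.

Besides the shell and the picture viewer there is one more tool, called after "Call:" as a command line: name --argument value ..., lists and objects as JSON in quotes. send_rows: Moves the arm, as the interface text tells. Its arguments: {"type":"object","properties":{"deltas":{"type":"array","items":{"type":"object","properties":{"dx":{"type":"number"},"dy":{"type":"number"},"dz":{"type":"number"},"rx":{"type":"number"},"ry":{"type":"number"},"rz":{"type":"number"}}}},"jaw":{"type":"number"},"newtons":{"type":"number"}},"required":["deltas"]}

```bash
mkdir -p pics; cat > h.py <<'E'
import numpy as np,cv2
from scipy.spatial.transform import Rotation as R
from bench import r
def grab(n,save=None):
    f=r.grab_frame(n)
    if save: cv2.imwrite('pics/'+save,f['frame'])
    return f
def pts(f,uv):
    "world points from pixels and depth"
    h=f['frame'].shape[0]; F=h/2/np.tan(np.radians(f['vertical_fov'])/2)
    K=np.array([[F,0,f['cx']],[0,F,f['cy']],[0,0,1]])
    uv=np.asarray(uv,float).reshape(-1,2)
    n=cv2.undistortPoints(uv[:,None],K,np.array(f['distortion'],float))[:,0]
    d=np.c_[n,np.ones(len(n))]
    Rm=rot(f['orientation'])
    return d@Rm.T
def rot(o):
    o=np.asarray(o,float)
    return o if o.shape==(3,3) else (R.from_rotvec(o) if o.size==3 else R.from_quat(o)).as_matrix()
def plane(f,uv,z):
    d=pts(f,uv); c=np.asarray(f['xyz']); return c+d*((z-c[2])/d[:,2])[:,None]
def deep(f,uv):
    uv=np.asarray(uv).reshape(-1,2); z=f['z_map'][uv[:,1].astype(int),uv[:,0].astype(int)]
    return np.asarray(f['xyz'])+pts(f,uv)*z[:,None]
E
python3 - <<'E'
from h import *
for n in('top','scene'):
    f=grab(n,n+'0.png'); print(n,f['xyz'],f['orientation'],f['vertical_fov'])
print(r.get_obs())
E
```

```text
top [ 0.54235638 -0.02563466  1.55252988] [-2.23331919  2.17487964 -0.04842222] 53.40384164565929
scene [1.15287345 0.77450948 0.81301071] [-0.7778514  -2.45889012  1.24186265] 53.339759144352115
{'clock': 0.1, 'joints': array([ 0.99986063,  0.4777049 ,  0.02237977,  1.556328  , -0.01152133,
        1.1093437 , -0.08307108]), 'qvel': array([-0.00063901, -0.00275863,  0.00050024, -0.0022872 , -0.00126854,
        0.00090955,  0.00040841]), 'tau': array([ 4.81059120e-03, -5.97754204e+01,  1.61386695e+00, -2.81951898e+01,
        1.29581141e-02,  4.93295913e-03,  1.45432057e-05]), 'tcp_pos': array([ 0.30110333, -0.60349717,  0.21654248]), 'orientation': array([-3.05630414e+00, -7.20196631e-01,  7.74816325e-04]), 'contact_force': array([ 0.14812237,  0.3519892 , -0.08114552]), 'moment': array([0.0172021 , 0.0045358 , 0.01748633]), 'gripper_force': 0.0, 'grip_width': 0.08541077653099187}
```

View pics/top0.png

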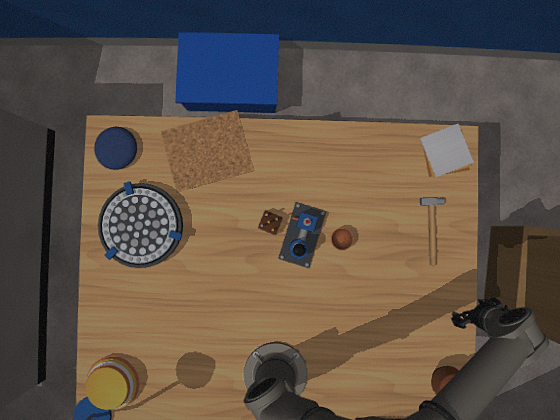

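View pics/scene0.png

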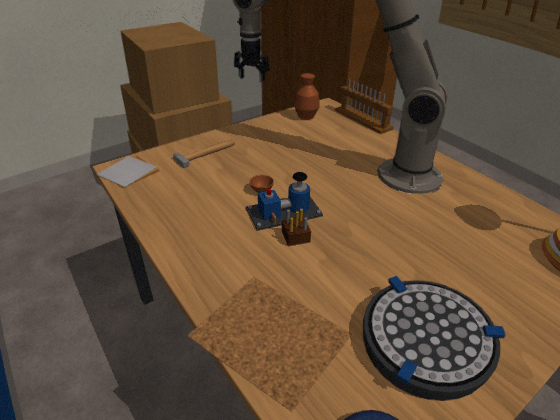

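The top view shows the pump at about (303,236), with the black button near (299,249), the red pin near (307,222), the bowl at (343,239) and the block at (270,221). In the scene view the button is near (299,178) and the pin near (268,192). Next I'll measure them.

```bash
python3 - <<'E'
from h import *
f=grab('top'); fr=f['frame']
v,u=np.mgrid[195:275,235:365]; uv=np.c_[u.ravel(),v.ravel()]
P=deep(f,uv); hsv=cv2.cvtColor(fr,cv2.COLOR_BGR2HSV)[uv[:,1],uv[:,0]]
near=np.hypot(uv[:,0]-299,uv[:,1]-249)<14
m=near&(P[:,2]>.12)&(P[:,2]<.15); print('plunger depth',m.sum(),P[m].mean(0),P[m].min(0),P[m].max(0))
c=uv[m].mean(0); print(c, plane(f,c,.128))
red=((hsv[:,0]<8)|(hsv[:,0]>172))&(hsv[:,1]>150)&(hsv[:,2]>70)&(np.hypot(uv[:,0]-307,uv[:,1]-222)<10)
print('red',red.sum(),uv[red].mean(0),P[red].mean(0),np.median(P[red,2]))
for n,(a,b),z in(('bowl',(343,239),.04),('block',(270,221),.045)): print(n,plane(f,(a,b),z))
s=grab('scene'); 
cv2.imwrite('pics/c0.png',np.hstack([cv2.resize(fr[195:275,255:335],(400,400),interpolation=2),cv2.resize(s['frame'][165:245,240:320],(400,400),interpolation=2)]))
E
```

```text
plunger depth 135 [ 0.46536965 -0.07269197  0.13192911] [ 0.44271086 -0.09310026  0.12137332] [ 0.48723283 -0.05195643  0.14296042]
[299.0962963  249.54814815] [[ 0.46515265 -0.07282482  0.128     ]]
red 7 [307.         221.28571429] [ 0.56246855 -0.09886407  0.09756146] 0.095565681015086
bowl [[ 0.50252427 -0.23386724  0.04      ]]
block [[0.56069484 0.03206334 0.045     ]]
```

View pics/c0.png

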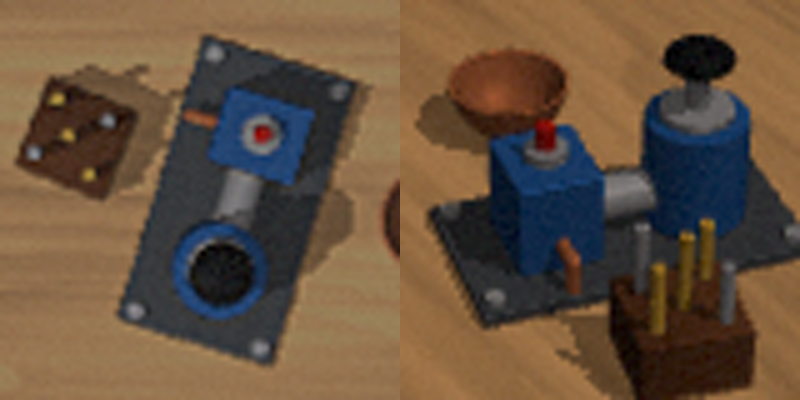

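The button is at (0.465, -0.073) and the pin at (0.562, -0.099). They are 100 mm apart, as they should be, and the pin is about 10 mm out. I'll cross with the jaws shut: 164 mm in x, 531 mm in y.

Call:
send_rows --deltas '[{"dx": 10, "dy": 36}, {"dx": 22, "dy": 72}, {"dx": 34, "dy": 109}, {"dx": 45, "dy": 145}, {"dx": 56, "dy": 181}]' --jaw 0

```text
$.deltas[0]: bad value
```

Call:
send_rows --deltas '[{"dx": 10, "dy": 36}, {"dx": 22, "dy": 72}, {"dx": 34, "dy": 109}, {"dx": 45, "dy": 145}, {"dx": 56, "dy": 181}]'

```text
$.deltas[0]: bad value
```

Call:
send_rows --deltas '[{"dx": 10, "dy": 36}, {"dx": 22, "dy": 72}, {"dx": 34, "dy": 109}, {"dx": 52, "dy": 169}, {"dx": 52, "dy": 169}]'

```text
$.deltas[0]: bad value
```

Probably every field has to be given in each row.

Call:
send_rows --deltas '[{"dx": 10, "dy": 36, "dz": 0, "rx": 0, "ry": 0, "rz": 0}, {"dx": 22, "dy": 72, "dz": 0, "rx": 0, "ry": 0, "rz": 0}, {"dx": 34, "dy": 108, "dz": 0, "rx": 0, "ry": 0, "rz": 0}, {"dx": 45, "dy": 145, "dz": 0, "rx": 0, "ry": 0, "rz": 0}, {"dx": 56, "dy": 181, "dz": 0, "rx": 0, "ry": 0, "rz": 0}]' --jaw 0

```text
clock: 0.62
tcp_pos: [0.3576, -0.421, 0.2172]
orientation: [-3.058, -0.72, 0.0]
contact_force: [0.5, -0.4, 0.9]
grip_width: 0.0251
gripper_force: 0.0
```

Call:
send_rows --deltas '[{"dx": 10, "dy": 36, "dz": 0, "rx": 0, "ry": 0, "rz": 0}, {"dx": 22, "dy": 72, "dz": 0, "rx": 0, "ry": 0, "rz": 0}, {"dx": 34, "dy": 108, "dz": 0, "rx": 0, "ry": 0, "rz": 0}, {"dx": 45, "dy": 145, "dz": 0, "rx": 0, "ry": 0, "rz": 0}, {"dx": 56, "dy": 181, "dz": 0, "rx": 0, "ry": 0, "rz": 0}]'

```text
clock: 1.03
tcp_pos: [0.4135, -0.2401, 0.2175]
orientation: [3.058, 0.721, 0.0]
contact_force: [-0.1, -0.6, 0.2]
grip_width: -0.0
gripper_force: 0.0
```

Call:
send_rows --deltas '[{"dx": 10, "dy": 36, "dz": 0, "rx": 0, "ry": 0, "rz": 0}, {"dx": 22, "dy": 72, "dz": 0, "rx": 0, "ry": 0, "rz": 0}, {"dx": 34, "dy": 108, "dz": 0, "rx": 0, "ry": 0, "rz": 0}, {"dx": 51, "dy": 167, "dz": 0, "rx": 0, "ry": 0, "rz": 0}, {"dx": 51, "dy": 167, "dz": 0, "rx": 0, "ry": 0, "rz": 0}]'

```text
clock: 1.45
tcp_pos: [0.4654, -0.0697, 0.2178]
orientation: [-3.055, -0.728, -0.003]
contact_force: [0.2, -0.8, 0.1]
grip_width: 0.0001
gripper_force: 0.0
```

Call:
send_rows --deltas '[{"dx": 0, "dy": -3, "dz": -25, "rx": 0, "ry": 0, "rz": 0}, {"dx": 0, "dy": -3, "dz": -45, "rx": 0, "ry": 0, "rz": 0}, {"dx": 0, "dy": -3, "dz": -60, "rx": 0, "ry": 0, "rz": 0}, {"dx": 0, "dy": -3, "dz": -60, "rx": 0, "ry": 0, "rz": 0}]'

```text
clock: 1.78
tcp_pos: [0.4621, -0.0777, 0.1547]
orientation: [-3.056, -0.721, 0.008]
contact_force: [-1.0, 0.3, -1.0]
grip_width: 0.0
gripper_force: 0.0
```

```bash
python3 - <<'E'
from h import *
f=grab('top')['frame']; s=grab('scene')['frame']
cv2.imwrite('pics/c1.png',np.hstack([cv2.resize(f[195:275,255:335],(400,400),interpolation=2),cv2.resize(s[145:245,230:330],(400,400),interpolation=2)]))
print(r.get_obs()['tcp_pos'],r.get_obs()['contact_force'])
E
```

```text
[ 0.46414036 -0.07798954  0.15741173] [ 0.29628782  0.79321158 -0.04220421]
```

View pics/c1.png

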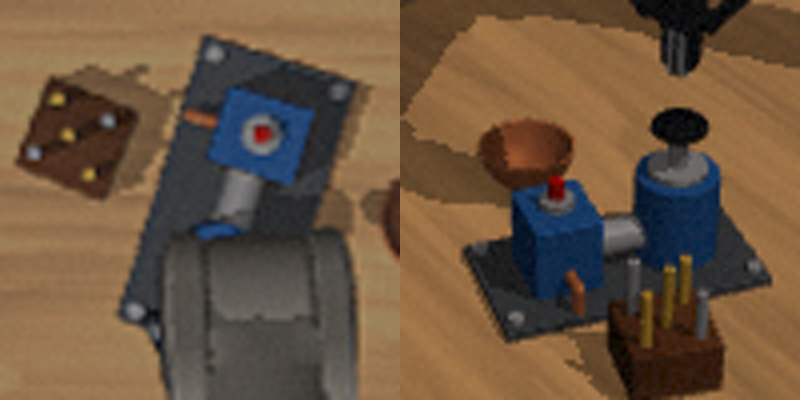

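The shut fingertips hang above the button, but the gap looks bigger than the expected 11 mm. The tip is at about (678,75) in the crop and the button at (680,125). I'll check both with the scene camera's depth.

```bash
python3 - <<'E'
from h import *
s=grab('scene'); o=230,145
for n,(a,b) in dict(tip=(676,68),btn=(680,125),btn_top=(680,115),pin=(556,182)).items():
    p=((a-400)/4+o[0],b/4+o[1]); print(n,p,deep(s,np.round(p).astype(int)),plane(s,p,.135))
w=np.array([[.465,-.073,.135],[.464,-.078,.146]])
h=420;F=h/2/np.tan(np.radians(s['vertical_fov'])/2);Rm=rot(s['orientation']);c=np.asarray(s['xyz'])
print(cv2.projectPoints(w,cv2.Rodrigues(Rm.T)[0],-Rm.T@c,np.array([[F,0,s['cx']],[0,F,s['cy']],[0,0,1]]),np.array(s['distortion']))[0])
print(r.get_obs()['tcp_pos'])
E
```

```text
tip (299.0, 162.0) [[ 0.47253992 -0.07024123  0.17898683]] [[ 0.42534026 -0.1288477   0.135     ]]
btn (300.0, 176.25) [[ 0.47300959 -0.0620809   0.13393476]] [[ 0.47494524 -0.05964721  0.135     ]]
btn_top (300.0, 173.75) [[ 0.46702858 -0.06985846  0.13496429]] [[ 0.46618096 -0.07095407  0.135     ]]
pin (269.0, 190.5) [[ 0.56464024 -0.09525243  0.09953355]] [[ 0.59532424 -0.04990301  0.135     ]]
[[[299.89550071 173.34232916]]

 [[299.28284055 169.47298876]]]
[ 0.46479213 -0.07807778  0.15809591]
```

The button is confirmed at z 0.135. The tip is about 20 mm higher than the data suggest, so I'll come down gently and watch the force.

Call:
send_rows --deltas '[{"dx": 0, "dy": 4, "dz": -4, "rx": 0, "ry": 0, "rz": 0}, {"dx": 0, "dy": 4, "dz": -8, "rx": 0, "ry": 0, "rz": 0}, {"dx": 0, "dy": 4, "dz": -12, "rx": 0, "ry": 0, "rz": 0}, {"dx": 0, "dy": 4, "dz": -15, "rx": 0, "ry": 0, "rz": 0}, {"dx": 0, "dy": 4, "dz": -15, "rx": 0, "ry": 0, "rz": 0}]'

```text
clock: 2.35
tcp_pos: [0.4639, -0.074, 0.1418]
orientation: [-3.058, -0.72, 0.001]
contact_force: [0.6, 0.2, -0.9]
grip_width: -0.0
gripper_force: 0.0
```

```bash
python3 - <<'E'
from h import *
s=grab('scene')['frame']
cv2.imwrite('pics/c2.png',cv2.resize(s[145:245,230:330],(600,600),interpolation=2))
print(r.get_obs()['tcp_pos'],r.get_obs()['contact_force'])
E
```

```text
[ 0.4640821  -0.07405976  0.14209098] [-0.17447915  1.22301147  0.00712795]
```

View pics/c2.png

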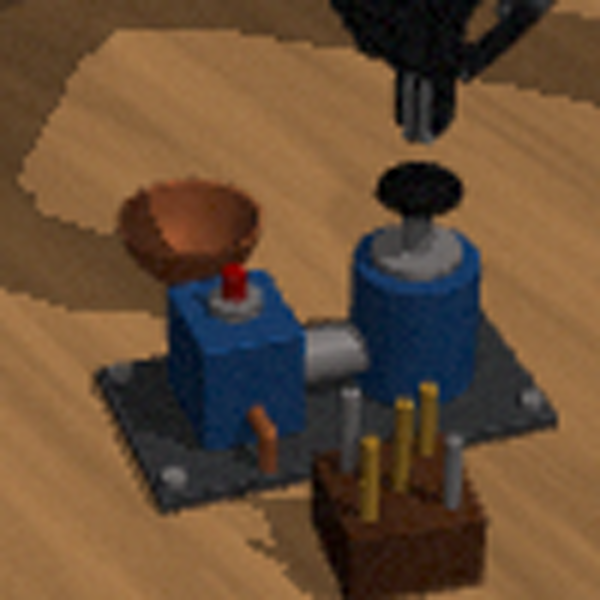

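The tips at (422,140) in the crop are centred over the button at (420,188), with roughly 20 mm of gap left. I'll keep going down.

Call:
send_rows --deltas '[{"dx": 1, "dy": 1, "dz": -4, "rx": 0, "ry": 0, "rz": 0}, {"dx": 1, "dy": 1, "dz": -8, "rx": 0, "ry": 0, "rz": 0}, {"dx": 1, "dy": 1, "dz": -12, "rx": 0, "ry": 0, "rz": 0}, {"dx": 1, "dy": 1, "dz": -14, "rx": 0, "ry": 0, "rz": 0}, {"dx": 1, "dy": 1, "dz": -14, "rx": 0, "ry": 0, "rz": 0}]'

```text
clock: 2.82
tcp_pos: [0.4649, -0.073, 0.1277]
orientation: [-3.057, -0.72, 0.002]
contact_force: [-0.1, 0.5, -0.0]
grip_width: 0.0002
gripper_force: 0.0
```

Call:
send_rows --deltas '[{"dx": 0, "dy": 0, "dz": -2, "rx": 0, "ry": 0, "rz": 0}, {"dx": 0, "dy": 0, "dz": -4, "rx": 0, "ry": 0, "rz": 0}, {"dx": 0, "dy": 0, "dz": -6, "rx": 0, "ry": 0, "rz": 0}, {"dx": 0, "dy": 0, "dz": -6, "rx": 0, "ry": 0, "rz": 0}, {"dx": 0, "dy": 0, "dz": -6, "rx": 0, "ry": 0, "rz": 0}]'

```text
clock: 3.23
tcp_pos: [0.4653, -0.073, 0.1223]
orientation: [-3.058, -0.72, 0.0]
contact_force: [0.0, 0.6, -0.1]
grip_width: 0.0002
gripper_force: 0.0
```

Call:
send_rows --deltas '[{"dx": 0, "dy": 0, "dz": -2, "rx": 0, "ry": 0, "rz": 0}, {"dx": 0, "dy": 0, "dz": -4, "rx": 0, "ry": 0, "rz": 0}, {"dx": 0, "dy": 0, "dz": -6, "rx": 0, "ry": 0, "rz": 0}, {"dx": 0, "dy": 0, "dz": -6, "rx": 0, "ry": 0, "rz": 0}, {"dx": 0, "dy": 0, "dz": -6, "rx": 0, "ry": 0, "rz": 0}]'

```text
clock: 3.65
tcp_pos: [0.4657, -0.073, 0.1168]
orientation: [3.058, 0.72, 0.001]
contact_force: [-0.8, 0.1, 5.3]
grip_width: 0.0
gripper_force: 2.7
```

```bash
python3 - <<'E'
from h import *
f=grab('scene');s=f['frame']
cv2.imwrite('pics/c3.png',cv2.resize(s[145:245,230:330],(600,600),interpolation=2))
print(r.get_obs()['tcp_pos'],r.get_obs()['contact_force'])
for v in range(150,184,2): print(v,deep(f,(300,v))[0].round(3))
E
```

```text
[ 0.46570249 -0.07302818  0.11682079] [-1.03533456  0.14421406  5.26141056]
150 [ 0.479 -0.06   0.226]
152 [ 0.477 -0.062  0.218]
154 [ 0.479 -0.059  0.213]
156 [ 0.48  -0.058  0.208]
158 [ 0.479 -0.059  0.2  ]
160 [ 0.473 -0.065  0.189]
162 [ 0.475 -0.062  0.184]
164 [ 0.476 -0.061  0.178]
166 [ 0.471 -0.066  0.167]
168 [ 0.474 -0.063  0.162]
170 [ 0.473 -0.064  0.154]
172 [ 0.473 -0.062  0.148]
174 [ 0.47  -0.066  0.138]
176 [ 0.471 -0.064  0.132]
178 [ 0.476 -0.058  0.13 ]
180 [ 0.477 -0.056  0.124]
182 [ 0.479 -0.054  0.119]
```

View pics/c3.png

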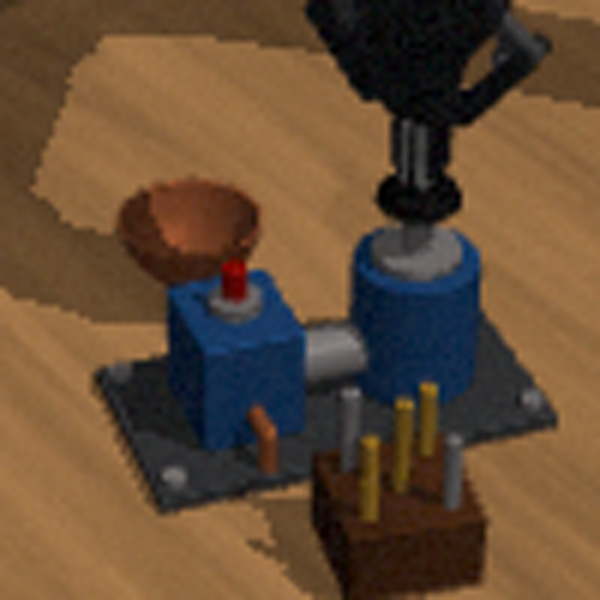

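The fingers now rest on the button, with contact at TCP z of about 0.119. The force of 5.3 N matches the spring. Now a first stroke down.

Call:
send_rows --deltas '[{"dx": 0, "dy": 0, "dz": -5, "rx": 0, "ry": 0, "rz": 0}, {"dx": 0, "dy": 0, "dz": -10, "rx": 0, "ry": 0, "rz": 0}, {"dx": 0, "dy": 0, "dz": -15, "rx": 0, "ry": 0, "rz": 0}, {"dx": 0, "dy": 0, "dz": -20, "rx": 0, "ry": 0, "rz": 0}, {"dx": 0, "dy": 0, "dz": -20, "rx": 0, "ry": 0, "rz": 0}]'

```text
clock: 4.12
tcp_pos: [0.4658, -0.073, 0.097]
orientation: [3.057, 0.72, 0.001]
contact_force: [-2.2, 0.7, 9.9]
grip_width: -0.0005
gripper_force: 4.6
```

Call:
send_rows --deltas '[{"dx": 0, "dy": 0, "dz": -2, "rx": 0, "ry": 0, "rz": 0}, {"dx": 0, "dy": 0, "dz": -4, "rx": 0, "ry": 0, "rz": 0}, {"dx": 0, "dy": 0, "dz": -4, "rx": 0, "ry": 0, "rz": 0}]'

```text
clock: 4.37
tcp_pos: [0.466, -0.0731, 0.0964]
orientation: [3.056, 0.719, 0.0]
contact_force: [-16.9, 1.9, 50.8]
grip_width: 0.0004
gripper_force: 25.4
```

The stop is at 0.0965, so the button's top is at TCP z 0.1205. Now up to 0.128, then another stroke with the down command near 0.094.

Call:
send_rows --deltas '[{"dx": 0, "dy": 0, "dz": 12, "rx": 0, "ry": 0, "rz": 0}, {"dx": 0, "dy": 0, "dz": 24, "rx": 0, "ry": 0, "rz": 0}, {"dx": 0, "dy": 0, "dz": 36, "rx": 0, "ry": 0, "rz": 0}, {"dx": 0, "dy": 0, "dz": 36, "rx": 0, "ry": 0, "rz": 0}]'

```text
clock: 4.7
tcp_pos: [0.467, -0.0731, 0.1304]
orientation: [3.057, 0.72, 0.006]
contact_force: [0.3, 0.1, -1.7]
grip_width: 0.0003
gripper_force: 0.0
```

```bash
cat > pin.py <<'E'
from h import *
f=grab('scene');hs=cv2.cvtColor(f['frame'],cv2.COLOR_BGR2HSV)[150:205,255:283]
m=((hs[...,0]<8)|(hs[...,0]>172))&(hs[...,1]>150)&(hs[...,2]>60); m[:,:8]=0; m[:,22:]=0
# ignore the copper bowl: deep red only
v,u=np.nonzero(m); v+=150;u+=255
k=np.hypot(*(deep(f,np.c_[u,v])[:,:2]-[.562,-.098]).T)<.02
g=(hs[...,0]>40)&(hs[...,0]<85)&(hs[...,1]>90)
P=deep(f,np.c_[u,v])[k]; print('n',k.sum(),'top z',np.sort(P[:,2])[-3:].round(4),'rows',v[k].min(),v[k].max(),'green',g.sum())
o=r.get_obs();print(o['clock'],o['tcp_pos'],o['contact_force'])
E
python3 pin.py
```

```text
n 36 top z [0.1113 0.1114 0.112 ] rows 186 194 green 0
4.75 [ 0.46629705 -0.07313023  0.12925024] [ 0.00402646 -0.66415891 -0.76509732]
```

The pin's tip is at about 0.11, up from about 0.097. Second stroke.

Call:
send_rows --deltas '[{"dx": 0, "dy": 0, "dz": -9, "rx": 0, "ry": 0, "rz": 0}, {"dx": 0, "dy": 0, "dz": -18, "rx": 0, "ry": 0, "rz": 0}, {"dx": 0, "dy": 0, "dz": -27, "rx": 0, "ry": 0, "rz": 0}, {"dx": 0, "dy": 0, "dz": -34, "rx": 0, "ry": 0, "rz": 0}, {"dx": 0, "dy": 0, "dz": -34, "rx": 0, "ry": 0, "rz": 0}]'

```text
clock: 5.17
tcp_pos: [0.4666, -0.0732, 0.0965]
orientation: [3.057, 0.72, 0.001]
contact_force: [-10.1, 0.3, 42.6]
grip_width: -0.0001
gripper_force: 21.5
```

Call:
send_rows --deltas '[{"dx": 0, "dy": 0, "dz": 0, "rx": 0, "ry": 0, "rz": 0}, {"dx": 0, "dy": 0, "dz": 12, "rx": 0, "ry": 0, "rz": 0}, {"dx": 0, "dy": 0, "dz": 24, "rx": 0, "ry": 0, "rz": 0}, {"dx": 0, "dy": 0, "dz": 34, "rx": 0, "ry": 0, "rz": 0}, {"dx": 0, "dy": 0, "dz": 34, "rx": 0, "ry": 0, "rz": 0}]'

```text
clock: 5.58
tcp_pos: [0.4656, -0.073, 0.1286]
orientation: [3.058, 0.72, 0.001]
contact_force: [-0.4, -0.3, 0.2]
grip_width: 0.0001
gripper_force: 0.0
```

```bash
python3 pin.py
```

```text
n 44 top z [0.1199 0.1201 0.1206] rows 183 194 green 0
5.6333 [ 0.4648753  -0.07300632  0.12767641] [-0.83155688 -0.63984541  0.39297242]
```

The pin rose another 8 mm. Third stroke.

Call:
send_rows --deltas '[{"dx": 0, "dy": 0, "dz": -9, "rx": 0, "ry": 0, "rz": 0}, {"dx": 0, "dy": 0, "dz": -18, "rx": 0, "ry": 0, "rz": 0}, {"dx": 0, "dy": 0, "dz": -27, "rx": 0, "ry": 0, "rz": 0}, {"dx": 0, "dy": 0, "dz": -34, "rx": 0, "ry": 0, "rz": 0}, {"dx": 0, "dy": 0, "dz": -34, "rx": 0, "ry": 0, "rz": 0}]'

```text
clock: 6.05
tcp_pos: [0.4656, -0.0731, 0.0965]
orientation: [3.057, 0.72, -0.002]
contact_force: [-13.9, 0.6, 47.9]
grip_width: 0.0001
gripper_force: 23.9
```

Call:
send_rows --deltas '[{"dx": 0, "dy": 0, "dz": 0, "rx": 0, "ry": 0, "rz": 0}, {"dx": 0, "dy": 0, "dz": 12, "rx": 0, "ry": 0, "rz": 0}, {"dx": 0, "dy": 0, "dz": 24, "rx": 0, "ry": 0, "rz": 0}, {"dx": 0, "dy": 0, "dz": 34, "rx": 0, "ry": 0, "rz": 0}, {"dx": 0, "dy": 0, "dz": 34, "rx": 0, "ry": 0, "rz": 0}]'

```text
clock: 6.47
tcp_pos: [0.4654, -0.073, 0.1284]
orientation: [3.058, 0.721, 0.0]
contact_force: [-0.1, -1.1, 0.4]
grip_width: 0.0
gripper_force: 0.0
```

```bash
python3 pin.py
```

```text
n 43 top z [0.1283 0.1283 0.1293] rows 181 192 green 8
6.5167 [ 0.46485608 -0.07299653  0.12750787] [-0.74645211 -0.12144507 -0.08965839]
```

Green is starting to show. One more stroke makes sure of it, since extra strokes do nothing, and then I'll retreat.

Call:
send_rows --deltas '[{"dx": 0, "dy": 0, "dz": -9, "rx": 0, "ry": 0, "rz": 0}, {"dx": 0, "dy": 0, "dz": -18, "rx": 0, "ry": 0, "rz": 0}, {"dx": 0, "dy": 0, "dz": -27, "rx": 0, "ry": 0, "rz": 0}, {"dx": 0, "dy": 0, "dz": -34, "rx": 0, "ry": 0, "rz": 0}, {"dx": 0, "dy": 0, "dz": -34, "rx": 0, "ry": 0, "rz": 0}]'

```text
clock: 6.93
tcp_pos: [0.4657, -0.0731, 0.0965]
orientation: [3.057, 0.72, -0.002]
contact_force: [-14.2, 0.5, 47.5]
grip_width: -0.0
gripper_force: 24.1
```

Call:
send_rows --deltas '[{"dx": 0, "dy": 0, "dz": 0, "rx": 0, "ry": 0, "rz": 0}, {"dx": 0, "dy": 0, "dz": 12, "rx": 0, "ry": 0, "rz": 0}, {"dx": 0, "dy": 0, "dz": 24, "rx": 0, "ry": 0, "rz": 0}, {"dx": 0, "dy": 0, "dz": 36, "rx": 0, "ry": 0, "rz": 0}, {"dx": 0, "dy": 0, "dz": 60, "rx": 0, "ry": 0, "rz": 0}]'

```text
clock: 7.35
tcp_pos: [0.4627, -0.0729, 0.1513]
orientation: [-3.056, -0.72, 0.01]
contact_force: [-0.6, -0.1, -0.7]
grip_width: 0.0005
gripper_force: 0.0
```

Call:
send_rows --deltas '[{"dx": 0, "dy": 0, "dz": 30, "rx": 0, "ry": 0, "rz": 0}, {"dx": 0, "dy": 0, "dz": 60, "rx": 0, "ry": 0, "rz": 0}, {"dx": 0, "dy": 0, "dz": 80, "rx": 0, "ry": 0, "rz": 0}, {"dx": 0, "dy": 0, "dz": 80, "rx": 0, "ry": 0, "rz": 0}, {"dx": 0, "dy": 0, "dz": 80, "rx": 0, "ry": 0, "rz": 0}]'

```text
clock: 7.77
tcp_pos: [0.4653, -0.0731, 0.2333]
orientation: [3.058, 0.72, -0.001]
contact_force: [-0.8, -0.3, 1.0]
grip_width: -0.0001
gripper_force: 0.0
```

```bash
python3 pin.py; python3 - <<'E'
from h import *
s=grab('scene')['frame']
cv2.imwrite('pics/c4.png',cv2.resize(s[145:245,230:330],(600,600),interpolation=2))
E
```

```text
n 44 top z [0.1282 0.1293 0.1296] rows 181 192 green 8
7.8167 [ 0.46442124 -0.07309957  0.23239668] [-0.62068859 -0.15107925 -0.21885985]
```

View pics/c4.png

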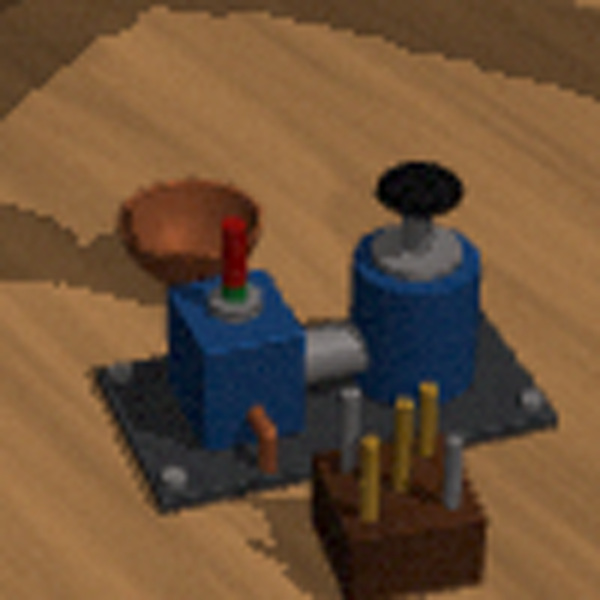

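The pin is fully out: its tip is at (234,222) in the crop with the green band at (235,295), and it did not rise on the last stroke. The plunger is up at (420,188), and the bowl and block have not moved.

```bash
python3 -c "
from bench import r
print(r.hand_in())"
```

```text
the job is handed in; nothing more can be done
None
```

The job is handed in (no verdict came back): four full strokes brought the red pin fully out with its green band showing, the plunger is back up, the arm is clear, and the pin was not touched; the bowl and punch block stand where they were and the arm never came near the hammer after setting off.

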